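Count along the cell rack and push the cell into the third gap

ROBOT

A 7-joint arm with a two-finger parallel gripper is mounted at the origin on the work surface. World frame = base frame: x ahead of the robot, y to its left, z up, the work surface at z = 0. Lengths are in m, angles in rad, forces in N, time in s.
With the tool pointing down it reaches from about 0.4 to 0.9 m from the base axis. Payload 5.5 kg.
Tool frame: the origin (TCP) lies midway between the tips of the shut fingers; the grasp point (between the pads) lies 19 mm behind it (grip_point_offset is the distance from the TCP to the grasp point, in m); z points along the fingers, y is the direction in which the jaws open and shut (so a half turn about z gives the same grasp; the last joint's range is limited). The gripper opens to 85 mm and grips with 20 to 120 N. Pads are 22 mm wide; open, the fingers measure 114 mm over their backs; the gripper's body (76 mm by 85 mm) begins 54 mm behind the grasp point. The pads swing forward as they close: fully open they stand 13 mm farther back than shut.
Start: joints at [1.595, 0.501, -0.427, 1.55, 0.221, 1.138, -0.21], TCP at [0.154, -0.632, 0.231] pointing down, gripper open.
Joint ranges: [-2.88, 2.88], [-0.31, 2.03], [-1.54, 1.56], [0.2, 2.42], [-1.41, 4.55], [0.19, 2.02], [-2.57, 2.57]. Speed limits (rad/s): [2.57, 2.57, 3.14, 3.14, 3.14, 3.14, 3.14].

INTERFACE

Orientations are given as a rotation vector (axis times angle).
In Python, from rig import movep, move_linear, move_j, move_gripper, wait, ik, sense, camera, camera_model, PlanningError, close_job, trace, grip_point_offset gives the robot as it stands. Calls block until the motion is done:
- movep(position, orientation): joint-space move of the TCP to a pose.
- move_linear(position, feed=0.15, ori=None, stop_force=None): straight line of the TCP; ori=None keeps the orientation; feed is the mean speed in m/s. With stop_force (N) it stops when the force on the tool has changed by that much, and returns True; else False.
- move_j(angles): joint-space move.
- move_gripper(opening, squeeze=None): finger opening in m; squeeze is the grip in N (None keeps the last); returns when the fingers have stopped.
- wait(seconds).
- ik(position, orientation): joint angles nearest the present ones, or None.
- sense(): the state.
- camera(name): name is "side" or "top"; returns the picture (400x640x3 uint8, red, green, blue); there is no depth.
- camera_model(name): a dict with "fx", "fy", "cx", "cy" (pixels), "camera_from_world" (4x4, takes a point from world to camera coordinates). Camera axes: x right, y up, looking along -z (the intrinsics and any distortion apply to the point x, -y, -z); pixel columns grow to the right and rows downward; lengths in m; the calibration is good to about 2 mm. A picture is of the moment at which its call begins. camera_model takes no time and is no camera call.
A pose or a line that the arm cannot do raises PlanningError and nothing moves.
- close_job(): hands the job in, once; it reports no verdict.
Trained networks look in the newest picture that a camera, given by its name, has taken for a name from the list of things; names that differ only in an ending like _2 or _b are one class to them, and where a whole thing is asked for, a point or a joint stands for the part that bears it (a point fixed in the world has none). Each returns a list of dicts, best first, with "p" (0 to 1); they miss things now and then, are a little off and sometimes report something else, mostly with a low value. They report only what shows in the picture. A call takes as long as a camera call.
- trace(name, camera): "mask" (400x640 bool, what is visible of it) and "pixel" ([row, column] in pixels, amid what is visible of it).
The state is a dict: "time_s": time; "joint_pos": joint angles; "dq": joint speeds; "joint_efforts": joint torques, N m; "tcp_pos": TCP position; "tool_rot": TCP orientation; "wrist_force": force on the tool from outside, world axes, zero at the start; "wrist_torque": the same for the moment, N m; "width": finger opening in m.
Only numpy, scipy, OpenCV 4.12 (cv2) and the standard library are available. Lean on these libraries where they do the work, as an engineer would, in place of code of your own. Each camera call takes 0.05 s, during which the arm holds its last target. There are 200 camera calls.

TASK

Starting at the rack end that has the tall round post, count the gaps with a fingertip on the steel rail along the back of the rack: touch the rail behind the first, the second and the third gap, in that order (full gaps count too). Then push the battery cell that lies on the sill in front of the fins into that third gap until it is fully home against the back. Only push it, along the sill and into the gap, never pick it up, and leave the two stowed cells and everything else on the bench where they are.

Things in the scene. Friction and masses are not known exactly. Their poses are not given: they have to be found in the camera images.
- rack: cell rack fixed to the bench: dark grey base plate 162 mm (x -83 to +79) x 390 mm (y), 10 mm thick, with a loading sill on the robot's side, then seven equal gaps side by side along y, a back wall, and a steel rail above that. Origin: underside, middle of the length; x points away from the robot, into the gaps; y along the rack to the robot's left; z up
- sill (a point): middle of the loading sill, a flat lane along the rack, open at both ends: floor 10 mm above the bench, rack x -77 to -6 mm. On the robot's side it is edged by a lip 6 mm wide (x -83 to -77) whose top is 6 mm above the floor (16 mm above the bench). Axes as the rack's
- fins (a point): middle gap's mouth, at the height of the fin tops (36 mm above the bench). Eight upright aluminium fins, 4 mm thick with rounded noses, run from rack x -6 to +56; the seven gaps between them are 42 mm wide, 46 mm apart (rack y = 138, 92, 46, 0, -46, -92, -138 mm), open at the top and towards the sill. Axes as the rack's
- wall (a point): middle of the back wall's top front edge (rack x = +56 mm, 36 mm above the bench), where the gaps end. A cell that is fully home touches this wall: its centre is then at rack x = +26 mm, its near end about flush with the fin noses
- rail (a joint): the straight steel rail along the back of the rack, above the back wall (rack x +58 to +74 mm), top 53 mm above the bench. It is sprung as one piece: 0 m up, 0.006 m fully down; it starts to give at about 2 N and takes about 8 N at its stop
- land_a (a point): one of the seven flat lands that make up the top of the sprung rail, 44 mm long (y) x 16 mm deep (x) x 6 mm, 2 mm groove to the next; this one stands right behind the gap at rack y = 138 mm. The point is the centre of its top face, the surface to touch (rail_c1 in any rules); axes as the rack's
- land_b (a point): one of the seven flat lands that make up the top of the sprung rail, 44 mm long (y) x 16 mm deep (x) x 6 mm, 2 mm groove to the next; this one stands right behind the gap at rack y = 92 mm. The point is the centre of its top face, the surface to touch (rail_c2 in any rules); axes as the rack's
- land_c (a point): one of the seven flat lands that make up the top of the sprung rail, 44 mm long (y) x 16 mm deep (x) x 6 mm, 2 mm groove to the next; this one stands right behind the gap at rack y = 46 mm. The point is the centre of its top face, the surface to touch (rail_c3 in any rules); axes as the rack's
- land_d (a point): one of the seven flat lands that make up the top of the sprung rail, 44 mm long (y) x 16 mm deep (x) x 6 mm, 2 mm groove to the next; this one stands right behind the gap at rack y = 0 mm. The point is the centre of its top face, the surface to touch (rail_c4 in any rules); axes as the rack's
- land_e (a point): one of the seven flat lands that make up the top of the sprung rail, 44 mm long (y) x 16 mm deep (x) x 6 mm, 2 mm groove to the next; this one stands right behind the gap at rack y = -46 mm. The point is the centre of its top face, the surface to touch (rail_c5 in any rules); axes as the rack's
- land_f (a point): one of the seven flat lands that make up the top of the sprung rail, 44 mm long (y) x 16 mm deep (x) x 6 mm, 2 mm groove to the next; this one stands right behind the gap at rack y = -92 mm. The point is the centre of its top face, the surface to touch (rail_c6 in any rules); axes as the rack's
- land_g (a point): one of the seven flat lands that make up the top of the sprung rail, 44 mm long (y) x 16 mm deep (x) x 6 mm, 2 mm groove to the next; this one stands right behind the gap at rack y = -138 mm. The point is the centre of its top face, the surface to touch (rail_c7 in any rules); axes as the rack's
- post: tall round steel post, 16 mm thick (foot 22 mm), standing at one end of the rail on the rack's back wall (rack x = 66, y = +178 or -178 mm), its top 106 mm above the bench. It marks the end from which the gaps are counted; it is at the left or the right end. Origin at the centre of its foot, 36 mm above the bench
- stub: low square steel block, 18 x 18 x 14 mm, at the other end of the rail from the post; origin at the centre of its underside, 36 mm above the bench
- cell: the cell to be put away, lying on the rack's loading sill in front of the fins with its length across the rack (along rack x), anywhere along the middle 220 mm of the sill, loose, 0.09 to 0.18 kg: a flat aluminium battery cell, 60 mm long (its x) x 34 mm wide (its y) x 24 mm high, with two small terminal pads (3 mm high) on top; origin at the centre of its underside, 10 mm above the bench
- cell_mid: a cell already stowed in the middle (fourth) gap; leave it alone. Like the other cells: a flat aluminium battery cell, 60 mm long (its x) x 34 mm wide (its y) x 24 mm high, with two small terminal pads (3 mm high) on top; origin at the centre of its underside
- cell_end: a cell already stowed in the gap at rack y = -138 mm, the right-hand end gap (a full gap counts too); leave it alone. Like the other cells: a flat aluminium battery cell, 60 mm long (its x) x 34 mm wide (its y) x 24 mm high, with two small terminal pads (3 mm high) on top; origin at the centre of its underside
- jar: white plastic bottle with a blue cap, 52 mm across, 95 mm high, standing on the bench; origin at the centre of its underside. Bystander
- spool: aluminium spool, 64 mm across, 70 mm high, standing on the bench; origin at the centre of its underside. Bystander
- driver: screwdriver with a black handle lying on the bench; origin under its middle. Bystander
- beaker: clear plastic cup, 60 mm across, 80 mm high; origin at the centre of its underside. Bystander
- collar: steel shaft collar lying flat, 48 mm across, 18 mm high; origin at the centre of its underside. Bystander

How it is judged:
By the outcome, as a careful person would: the job done as asked, in the order asked, and still so for the second after the job is handed in, with the robot touching nothing.
It also fails if it takes over 61 s, if anything falls off the work surface, if the arm or the gripper's body presses on something with over 40 N, if the wrist force passes 120 N, or if a joint passes its speed limit or range.

## Working session

There is one attempt and no reset: what is moved stays moved. The work goes in short steps, each a Python script; the robot and the scene stay as the last script left them, time stands still between calls to the robot, and variables do not carry over. Pictures are saved under pics/ and viewed, about 8 in all and at most 12, crops included, and the job is handed in when it is done.

```bash
mkdir -p pics; ls
python3 - <<'E'
from rig import *
import cv2,numpy as np
s=sense();print(s['time_s'],s['tcp_pos'],s['tool_rot'],s['width'])
for c in ('top','side'):
    im=camera(c);cv2.imwrite(f'pics/{c}0.png',im[:,:,::-1])
    m=camera_model(c);print(c,{k:np.round(v,4).tolist() if not isinstance(v,str) else v for k,v in m.items()})
    for n in ('post','stub','cell','rack','rail','fins','jar','spool','driver','beaker','collar'):
        print(n,[(round(float(d['p']),2),np.round(d['pixel']).tolist(),int(d['mask'].sum())) for d in trace(n,c)][:4])
E
```

```text
pics
0.0 [ 0.1535552  -0.63088361  0.23026833] [-3.11728917e+00 -3.74132451e-01  2.72700740e-04] 0.08519621551062931
top {'fx': 402.8472, 'fy': 402.8472, 'cx': 321.0761, 'cy': 203.0751, 'camera_from_world': [[-0.0178, -0.9996, 0.0205, 0.0048], [0.9938, -0.0154, 0.1097, -0.5286], [-0.1093, 0.0223, 0.9938, -0.9813], [0.0, 0.0, 0.0, 1.0]]}
post [(0.54, [154.0, 231.0], 77)]
stub [(0.68, [163.0, 301.0], 906), (0.43, [165.0, 380.0], 34), (0.24, [191.0, 294.0], 8673)]
cell [(0.74, [207.0, 341.0], 342), (0.19, [214.0, 466.0], 749)]
rack [(0.88, [191.0, 297.0], 8391)]
rail [(0.7, [120.0, 184.0], 479), (0.61, [157.0, 304.0], 867)]
fins [(0.87, [188.0, 294.0], 8888)]
jar [(0.76, [246.0, 172.0], 512)]
spool [(0.86, [215.0, 466.0], 763)]
driver [(0.88, [120.0, 182.0], 453)]
beaker [(0.84, [142.0, 452.0], 618)]
collar [(0.47, [271.0, 420.0], 255)]
side {'fx': 483.0588, 'fy': 483.0588, 'cx': 321.4613, 'cy': 201.8946, 'camera_from_world': [[-0.9827, -0.185, 0.0071, 0.5144], [0.14, -0.7172, 0.6826, -0.1341], [-0.1212, 0.6718, 0.7307, -1.1507], [0.0, 0.0, 0.0, 1.0]]}
post [(0.49, [271.0, 246.0], 206)]
stub [(0.37, [221.0, 274.0], 657), (0.36, [170.0, 297.0], 21)]
cell [(0.83, [203.0, 326.0], 336)]
rack [(0.72, [247.0, 296.0], 8044)]
rail [(0.7, [223.0, 272.0], 657)]
fins [(0.7, [250.0, 296.0], 8010)]
jar [(0.7, [361.0, 337.0], 909)]
spool [(0.78, [126.0, 354.0], 572), (0.45, [270.0, 244.0], 201)]
driver [(0.64, [336.0, 184.0], 692)]
beaker [(0.66, [122.0, 292.0], 516)]
collar [(0.57, [166.0, 396.0], 222), (0.38, [249.0, 292.0], 7953), (0.23, [220.0, 270.0], 684)]
```

Run:
```python
import cv2
a=cv2.imread('pics/top0.png')[110:290,150:490];cv2.imwrite('pics/top0c.png',cv2.resize(a,None,fx=2.3,fy=2.3,interpolation=2))
a=cv2.imread('pics/side0.png')[100:390,150:440];cv2.imwrite('pics/side0c.png',cv2.resize(a,None,fx=2,fy=2,interpolation=2))
```

```text
(no output)
```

View pics/top0c.png

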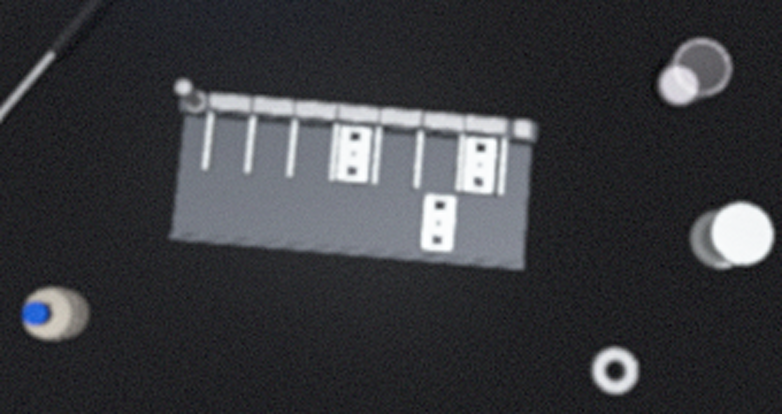

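View pics/side0c.png

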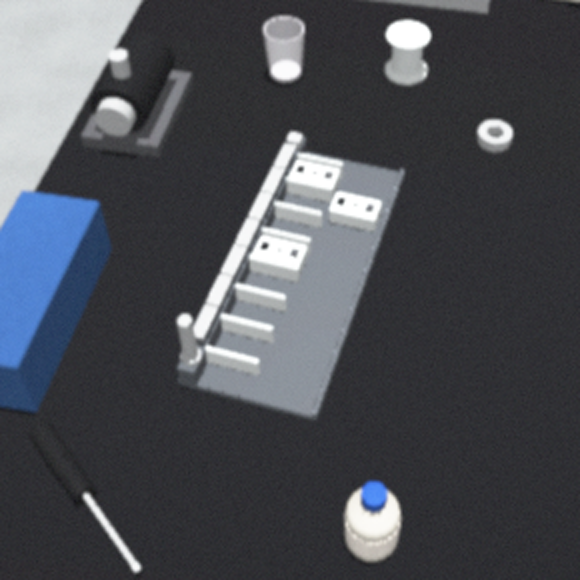

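The post is at the left (+y) end, at about (183,88) in the top crop. The third gap is therefore rack y=+46, at crop column 312 and empty. The loose cell lies at crop (438,222), near rack y=-92. Next I'll fit the rack pose from picked features in both views.

```bash
cat > h.py <<'E'
import numpy as np, cv2, json
from rig import *
from scipy.optimize import least_squares
from scipy.spatial.transform import Rotation as R
M={c:camera_model(c) for c in('top','side')}
def proj(c,P):
    m=M[c];P=np.atleast_2d(P);T=np.array(m['camera_from_world']);q=P@T[:3,:3].T+T[:3,3]
    return np.c_[m['cx']+m['fx']*q[:,0]/-q[:,2], m['cy']-m['fy']*q[:,1]/-q[:,2]]  # col,row
def back(c,uv,z):
    return least_squares(lambda p:(proj(c,[p[0],p[1],z])-uv).ravel(),[.5,0]).x
def w(p,rk): # rack(x,y,z) -> world
    p=np.atleast_2d(p);a=rk[2];return np.c_[rk[0]+p[:,0]*np.cos(a)-p[:,1]*np.sin(a),rk[1]+p[:,0]*np.sin(a)+p[:,1]*np.cos(a),p[:,2]]
def r(p,rk):
    d=np.array(p[:2])-rk[:2];a=rk[2];return np.array([d[0]*np.cos(a)+d[1]*np.sin(a),-d[0]*np.sin(a)+d[1]*np.cos(a)])
E
cat > fit.py <<'E'
from h import *
t=[((171,238),(-83,195,14)),((524,268),(-83,-195,14)),((205,170),(-6,161,36)),((247,173),(-6,115,36)),((290,177),(-6,69,36)),((417,188),(-6,-69,36)),((502,194),(-6,-161,36)),((183,88),(66,178,106)),((523,128),(66,-178,50))]
s=[((316,415),(-83,195,12)),((403,171),(-83,-195,14)),((185,319),(66,178,106)),((295,137),(66,-178,50)),((259,364),(-6,161,36)),((273,330),(-6,115,36)),((285,298),(-6,69,36)),((321,212),(-6,-69,36))]
o={'top':([150,110],2.3,t),'side':([150,100],2.,s)}
def res(rk,c):
    off,k,l=o[c];uv=np.array([a for a,_ in l])/k+off
    return proj(c,w(np.array([b for _,b in l])/1000,rk))-uv
for cs in (['top'],['side'],['top','side']):
    f=least_squares(lambda x:np.concatenate([res(x,c).ravel() for c in cs]),[.55,.05,-.08],loss='soft_l1');print(cs,f.x)
rk=f.x
for c in o:print(c,np.round(res(rk,c),1).tolist())
json.dump(rk.tolist(),open('rk.json','w'))
for c,uv in(('top',np.array([438.5,222])/2.3+[150,110]),('side',np.array([357,208])/2+[150,100])):
    p=back(c,uv,.034);print('cell',c,p,r(p,rk)*1000)
for n,c in (('stow','top'),):
    p=back(c,np.array([354,153])/2.3+[150,110],.034);print('mid',r(p,rk)*1000)
ori=(R.from_euler('z',rk[2]+np.pi/2)*R.from_euler('x',np.pi)).as_rotvec()
for p in [(66,138,60),(66,138,120),(66,92,60),(66,46,60),(-41,-130,21),(-41,46,21),(-105,46,21),(-20,46,21),(-41,-92,200)]:
  for k in(1,-1):
    ori=(R.from_euler('z',rk[2]+k*np.pi/2)*R.from_euler('x',np.pi)).as_rotvec()
    q=ik(w(np.array(p)/1000,rk)[0],ori);print(p,k,None if q is None else np.round(q,2))
for c in o:
    im=cv2.imread(f'pics/{c}0.png');im=cv2.resize(im,None,fx=2.5,fy=2.5,interpolation=2)
    def ln(P,col):cv2.polylines(im,[np.int32(proj(c,w(np.array(P)/1000,rk))*2.5*8)],False,col,1,cv2.LINE_AA,3)
    for i in range(8):ln([(-6,161-46*i,36),(56,161-46*i,36)],(0,0,255))
    for y in(138,92,46,0,-46,-92,-138):ln([(58,y-22,53),(74,y-22,53),(74,y+22,53),(58,y+22,53),(58,y-22,53)],(0,255,0))
    ln([(-83,-195,16),(-83,195,16)],(255,255,0));ln([(-83,-195,10),(79,-195,10),(79,195,10),(-83,195,10)],(255,255,0))
    a=im[300:600,480:1020] if c=='top' else im[380:800,560:920]
    o[c]=a
h=420;A=cv2.copyMakeBorder(o['top'],0,120,0,0,0);A=cv2.resize(A,(500,int(420*500/540)));A=cv2.copyMakeBorder(A,0,h-A.shape[0],0,0,cv2.BORDER_CONSTANT)
cv2.imwrite('pics/ov.png',np.hstack([A,cv2.resize(o['side'],(300,350))if 0 else o['side'][:, :300]]))
E
python3 fit.py
```

```text
['top'] [ 0.56961747  0.03844435 -0.09856865]
['side'] [ 0.569547    0.04077535 -0.10114706]
['top', 'side'] [ 0.56973588  0.03916429 -0.09984736]
top [[-0.4, 0.4], [-0.3, 0.2], [-0.1, -0.3], [0.0, -0.0], [-0.3, -0.2], [-0.4, -0.4], [-0.8, 0.1], [-0.1, -0.3], [-0.3, 0.1]]
side [[0.5, 0.3], [0.6, -0.8], [-0.1, 0.0], [-0.6, -0.5], [0.0, -1.8], [-0.1, -1.3], [0.5, -0.8], [0.1, 0.2]]
cell top [ 0.51866428 -0.05262511] [-41.66751957 -96.42312937]
cell side [ 0.5144692  -0.04678667] [-46.42368796 -91.03194566]
mid [26.08293763  1.44568566]
(66, 138, 60) 1 [ 0.24  0.86 -0.81  1.6   0.71  1.01 -0.9 ]
(66, 138, 60) -1 [ 0.45  1.17 -1.31  1.59  1.16  1.32  2.01]
(66, 138, 120) 1 [ 0.37  0.89 -1.06  1.57  0.82  1.18 -0.97]
(66, 138, 120) -1 [ 0.45  1.06 -1.31  1.56  1.04  1.35  2.06]
(66, 92, 60) 1 [ 0.28  0.81 -0.75  1.64  0.65  0.96 -0.8 ]
(66, 92, 60) -1 [ 0.54  1.15 -1.31  1.63  1.15  1.31  2.06]
(66, 46, 60) 1 [ 0.35  0.79 -0.74  1.67  0.64  0.94 -0.74]
(66, 46, 60) -1 [ 0.62  1.14 -1.31  1.66  1.15  1.29  2.11]
(-41, -130, 21) 1 [ 0.74  0.72 -0.79  1.99  0.75  0.76 -0.61]
(-41, -130, 21) -1 [-0.39  0.66  0.64  2.03 -0.64  0.66 -2.57]
(-41, 46, 21) 1 [ 0.25  0.66 -0.59  1.95  0.57  0.7  -0.79]
(-41, 46, 21) -1 [ 0.68  1.12 -1.31  1.94  1.22  1.19  1.92]
(-105, 46, 21) 1 [ 0.4   0.67 -0.81  2.1   0.76  0.7  -1.02]
(-105, 46, 21) -1 [ 0.71  1.05 -1.31  2.09  1.21  1.11  1.82]
(-20, 46, 21) 1 [ 0.26  0.69 -0.61  1.9   0.58  0.73 -0.78]
(-20, 46, 21) -1 [ 0.67  1.14 -1.31  1.89  1.22  1.21  1.95]
(-41, -92, 200) 1 [ 0.96  0.56 -1.19  1.89  0.58  1.11 -0.56]
(-41, -92, 200) -1 [-0.93  0.67  1.36  1.94 -0.73  1.16 -2.52]
```

View pics/ov.png

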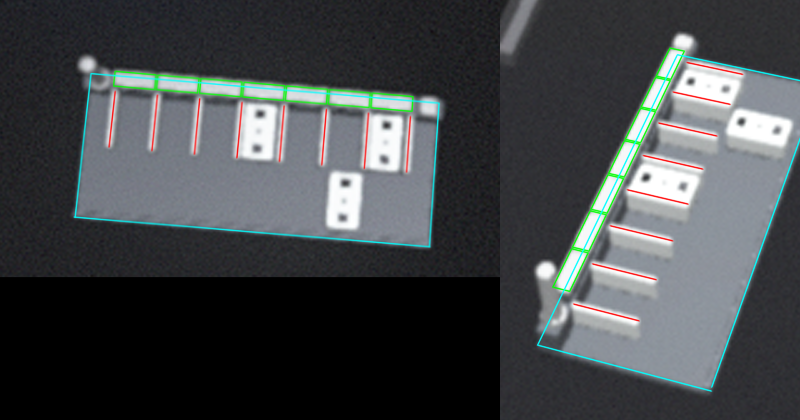

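The overlay fits within about a pixel in both views: green lands sit on the rail and red lines on the fin tops. Now the three touches.

```bash
cat >> h.py <<'E'
try: rk=np.array(json.load(open('rk.json')))
except Exception: rk=None
def W(x,y,z): return w(np.array([x,y,z])/1000,rk)[0]
def ORI(): return (R.from_euler('z',rk[2]+np.pi/2)*R.from_euler('x',np.pi)).as_rotvec()
def rep(n):
    s=sense();f=R.from_euler('z',-rk[2]).apply(s['wrist_force']);print(n,'t',round(s['time_s'],2),'rack',np.round(r(s['tcp_pos'],rk)*1000,1),'z',round(s['tcp_pos'][2]*1000,1),'F',np.round(f,1),'w',round(s['width'],3))
E
python3 - <<'E'
from h import *
move_gripper(0.0,60)
movep(W(66,138,150),ORI());rep('above')
move_linear(W(66,138,75),feed=.1);rep('a')
for y in(138,92,46):
    if y!=138: move_linear(W(66,y,75),feed=.1)
    print(move_linear(W(66,y,48.5),feed=.025,stop_force=4));rep(y)
    if y==138: cv2.imwrite('pics/touch.png',cv2.resize(camera('side')[180:340,180:360,::-1],None,fx=3,fy=3,interpolation=2))
    wait(.15)
    move_linear(W(66,y,75),feed=.1);rep('up')
E
```

```text
above t 5.27 rack [ 66.5 136.8] z 149.9 F [-0.8  0.1  0.1] w -0.0
a t 6.17 rack [ 66.3 138.5] z 75.6 F [-0.4 -0.4 -0.6] w 0.0
True
138 t 7.08 rack [ 65.8 137.9] z 50.3 F [0.8 0.3 5.6] w -0.0
up t 7.67 rack [ 66.2 138. ] z 75.7 F [ 0.9  0.2 -0.8] w 0.0
True
92 t 9.19 rack [65.8 91.9] z 50.4 F [ 0.  -0.1  5.1] w -0.0
up t 9.74 rack [66.2 92. ] z 75.7 F [-0.1  0.4 -0.8] w 0.0
True
46 t 11.26 rack [65.9 45.9] z 50.4 F [0.1 0.2 4.6] w 0.0
up t 11.81 rack [66.2 46. ] z 75.7 F [ 0.5 -0.3  0. ] w 0.0
```

View pics/touch.png

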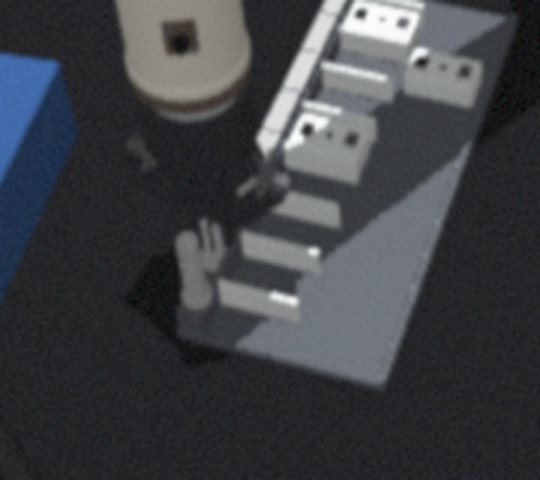

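Rail contact was about 5 N on each of the three lands, in order and at the expected height. Next is the push along the sill. I'll stop about 10 mm short and look.

Run:
```python
from h import *
move_linear(W(66,46,120),feed=.15)
movep(W(-42,-150,100),ORI())
move_linear(W(-42,-150,19),feed=.1);rep('down')
move_linear(W(-42,-126,19),feed=.08)
move_linear(W(-42,8,19),feed=.06);rep('pushed')
for c in('top','side'):
    im=camera(c);cv2.imwrite(f'pics/p_{c}.png',im[:,:,::-1])
    for d in trace('cell',c)[:4]:
        u=d['pixel'][::-1];print(c,round(d['p'],2),u,r(back(c,u,.030),rk)*1000)
a=cv2.imread('pics/p_top.png')[140:240,210:390];b=cv2.imread('pics/p_side.png')[150:320,230:360]
cv2.imwrite('pics/p.png',np.hstack([cv2.resize(a,(480,267)),np.zeros((267,10,3),np.uint8)]) if 0 else np.vstack([cv2.resize(a,(540,300),interpolation=2),cv2.resize(cv2.rotate(b,0),(540,300) if 0 else (int(170*1.75),int(130*2.3)),interpolation=2) if 0 else cv2.copyMakeBorder(cv2.resize(b,(229,300),interpolation=2),0,0,0,311,0)]))
```

```text
down t 14.12 rack [ -41.5 -149.8] z 19.5 F [ 0.9 -0.5  1.4] w -0.0
pushed t 16.95 rack [-41.9   7.8] z 19.0 F [-0.3  0.   1.3] w 0.0
side 0.72 [310.4, 245.3] [-40.79923408  44.84083259]
side 0.4 [268.5, 225.1] [75.3154707  14.86448255]
```

View pics/p.png

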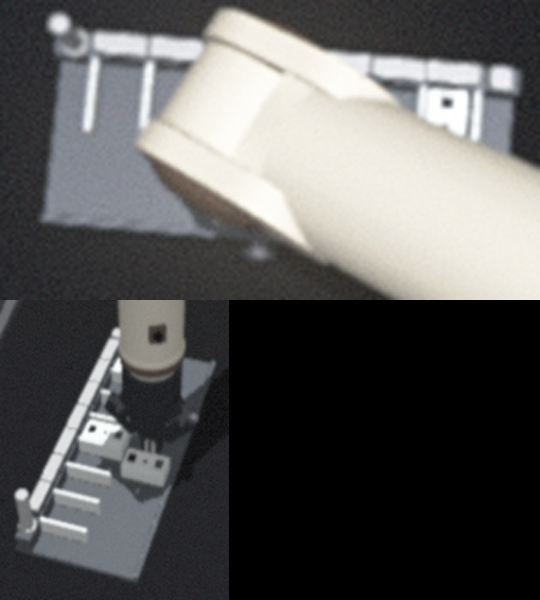

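The cell is in front of the third gap, but the arm hides it from above. I'll back off, clear the view and measure it.

Run:
```python
from h import *
move_linear(W(-42,-10,19),feed=.08)
move_linear(W(-42,-10,110),feed=.2)
movep(W(-60,-170,130),ORI());rep('clear')
for c in('top','side'):
    im=camera(c);cv2.imwrite(f'pics/q_{c}.png',im[:,:,::-1])
    for d in trace('cell',c)[:4]:
        u=d['pixel'][::-1];print(c,round(d['p'],2),u,r(back(c,u,.034),rk)*1000, cv2.minAreaRect(np.argwhere(d['mask'])[:,::-1].astype(np.float32)))
a=cv2.imread('pics/q_top.png')[140:240,210:390];b=cv2.imread('pics/q_side.png')[150:320,230:360]
cv2.imwrite('pics/q.png',np.vstack([cv2.resize(a,(540,300),interpolation=2),cv2.copyMakeBorder(cv2.resize(b,(229,300),interpolation=2),0,0,0,311,0)]))
```

```text
clear t 18.82 rack [ -60.8 -170.1] z 128.9 F [0.4 0.9 0.4] w -0.001
top 0.83 [286.9, 202.8] [-43.64507508  37.90111768] ((288.0411682128906, 202.96469116210938), (13.11510181427002, 24.15939712524414), 4.39870548248291)
side 0.81 [311.6, 241.6] [-41.20086992  36.49551313] ((312.6764831542969, 243.7941436767578), (27.406526565551758, 17.220029830932617), 14.03624439239502)
side 0.63 [293.5, 248.1] [-6.56474697 66.9466036 ] ((295.2339782714844, 237.7149658203125), (74.65081024169922, 137.70623779296875), 20.409883499145508)
```

View pics/q.png

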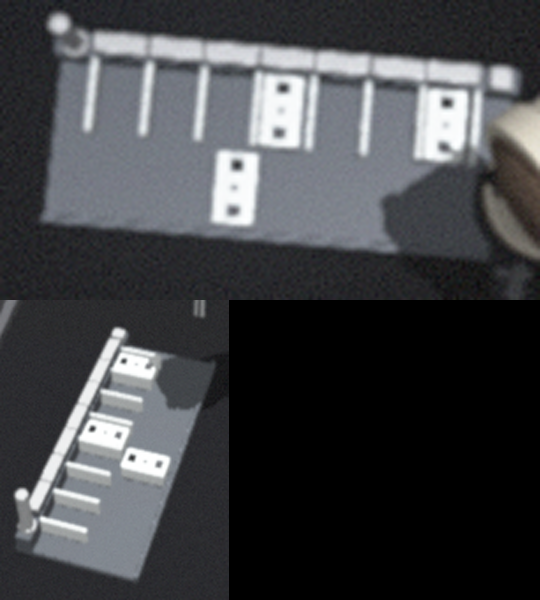

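The cell is at about y=36–37 and square, which agrees with the finger geometry. I'll push 10 mm more, then go round to the near end and push it in until it meets the wall.

Run:
```python
from h import *
movep(W(-42,-15,100),ORI())
move_linear(W(-42,-15,19),feed=.15)
move_linear(W(-42,0,19),feed=.08)
move_linear(W(-42,18,19),feed=.04);rep('pushed y')
wait(.2)
move_linear(W(-42,0,19),feed=.08)
move_linear(W(-42,0,80),feed=.15)
move_linear(W(-115,46,80),feed=.15)
im=camera('side')
for d in trace('cell','side')[:2]:
    u=d['pixel'][::-1];print(round(d['p'],2),u,r(back('side',u,.034),rk)*1000)
move_linear(W(-115,46,24),feed=.1);rep('behind')
move_linear(W(-90,46,24),feed=.08);rep('near')
print(move_linear(W(-40,46,24),feed=.04,stop_force=8));rep('x')
```

```text
pushed y t 21.34 rack [-42.1  18.3] z 19.0 F [ 0.1 -0.2 -1.1] w -0.0
0.56 [310.6, 246.9] [-43.60693902  52.16781161]
behind t 24.01 rack [-114.9   46.3] z 24.2 F [1.  0.1 0.6] w -0.0
near t 24.48 rack [-89.8  46.1] z 24.2 F [-0.1  0.2  0.3] w 0.0
False
x t 25.88 rack [-40.1  46. ] z 24.0 F [ 0.4 -0.7  0.2] w -0.0
```

Run:
```python
from h import *
print(move_linear(W(-8,46,24),feed=.03,stop_force=8));rep('x')
wait(.2);rep('hold')
move_linear(W(-60,46,24),feed=.1)
move_linear(W(-60,46,110),feed=.15)
movep(W(-60,-190,160),ORI());rep('clear')
for c in('top','side'):
    im=camera(c);cv2.imwrite(f'pics/r_{c}.png',im[:,:,::-1])
    for d in trace('cell',c)[:4]:
        u=d['pixel'][::-1];print(c,round(d['p'],2),u,r(back(c,u,.034),rk)*1000)
a=cv2.imread('pics/r_top.png')[140:240,210:390];b=cv2.imread('pics/r_side.png')[150:320,230:360]
cv2.imwrite('pics/r.png',np.hstack([cv2.resize(a,(540,300),interpolation=2),cv2.resize(b,(229,300),interpolation=2)]))
```

```text
True
x t 26.7 rack [-15.6  46.3] z 23.4 F [-1.7  0.1  1. ] w 0.0
hold t 26.9 rack [-15.9  46.1] z 23.0 F [-1.3 -0.   0.7] w 0.0
clear t 29.17 rack [ -60.3 -188.6] z 159.6 F [-0.5  0.6  0.1] w -0.0
side 0.7 [283.2, 237.8] [26.59362082 44.89830039]
```

View pics/r.png

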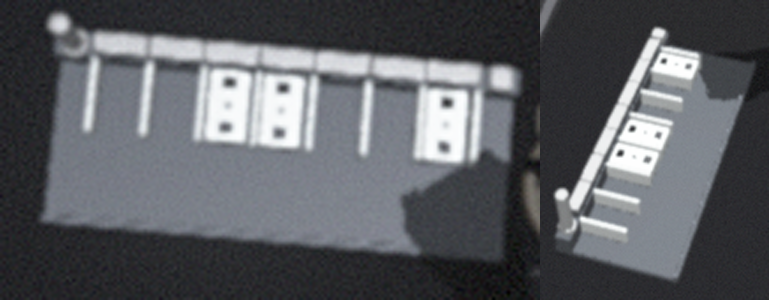

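The top and side views show the cell in the third gap, near end flush with its neighbour (side view: x=26.6, y=44.9 mm). The force fell off after the stop, so I'll press once more, slowly, to confirm it is seated.

Run:
```python
from h import *
movep(W(-60,46,110),ORI())
move_linear(W(-60,46,24),feed=.15)
move_linear(W(-24,46,24),feed=.06);rep('a')
print(move_linear(W(-8,46,24),feed=.015,stop_force=12));rep('x')
move_linear(W(-60,46,24),feed=.06)
move_linear(W(-60,46,110),feed=.15)
movep(W(-60,-190,160),ORI());rep('clear')
for c in('top','side'):
    im=camera(c);cv2.imwrite(f'pics/s_{c}.png',im[:,:,::-1])
    a=cv2.imread(f'pics/r_{c}.png').astype(int);print(c,'changed px',int((abs(a-im[:,:,::-1]).max(2)>60)[:, 240:310].sum()))
    b=cv2.imread(f'pics/{c}0.png').astype(int)
    for n in('jar','spool','driver','beaker','collar'):
        t=trace(n,c)[:1];print(n,[np.round(d['pixel']).tolist() for d in t])
    for d in trace('cell',c)[:3]:
        u=d['pixel'][::-1];print(c,round(d['p'],2),r(back(c,u,.034),rk)*1000)
a=cv2.imread('pics/s_top.png')[140:220,260:380];cv2.imwrite('pics/s.png',cv2.resize(a,(720,480),interpolation=2))
```

```text
a t 31.79 rack [-24.4  46.2] z 23.9 F [-0.8 -0.  -0. ] w -0.0
True
x t 32.57 rack [-15.6  46.1] z 23.4 F [-0.7 -0.2  1.6] w -0.0
clear t 35.14 rack [ -60.2 -188.6] z 159.6 F [ 0.4  0.4 -0.8] w 0.0
top changed px 0
jar []
spool [[159.0, 306.0]]
driver [[121.0, 179.0]]
beaker [[137.0, 452.0]]
collar [[269.0, 419.0]]
top 0.61 [19.5290932  45.70122158]
side changed px 0
jar [[359.0, 337.0]]
spool [[335.0, 186.0]]
driver [[333.0, 181.0]]
beaker [[124.0, 291.0]]
collar [[166.0, 398.0]]
side 0.69 [30.21087463 48.82723491]
```

View pics/s.png

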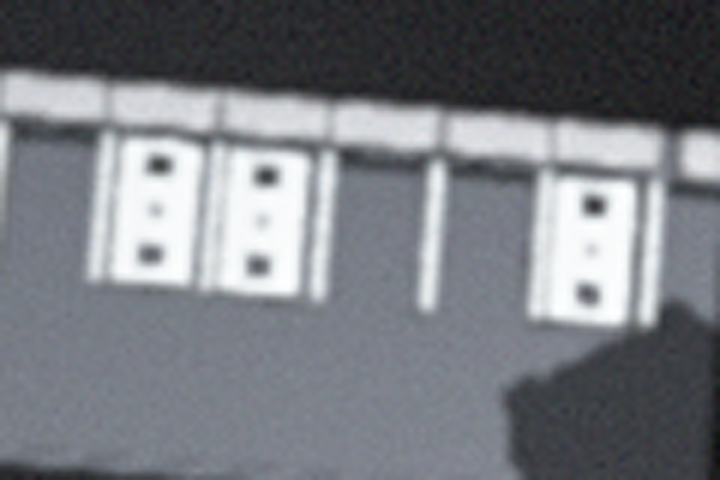

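```bash
python3 -c "
from rig import *
close_job()"
```

```text
the job is handed in; nothing more can be done
```

The cell is in the third gap from the post and fully home against the back. I handed the job in at about 36 s of the 61 s allowed.

- **Counting:** the tall post stands at the left (+y) end of the rack. I touched lands a, b and c (rack y = 138, 92, 46 mm) in that order. Each contact was about 5 N and pressed the rail down about 2.5 mm.
- **Pushing:** with the fingers shut, I pushed the cell along the sill from about y = -95 to 46 mm, then into the third gap.
- **Seating:** two separate presses into the gap, set to stop at 8 N and 12 N, stopped at the same place (tool at rack x = -15.6 mm). The cell had not moved between the before and after pictures.
- **Last picture:** the cell's near end is in line with the fin noses and with the two stowed cells, and those two sit square in their gaps.

**Checks that disagreed or failed:**
- The network's last positions for the cell scattered: x = 19.5 mm in the top view and 30.2 mm in the side view, against an expected 26 mm. An earlier side view gave 26.6 mm. I relied on the repeated stop and the picture instead.
- In the last check the network missed the jar in the top view and took something else for the spool in both views. The spool's position therefore wasn't confirmed, though the arm never went near it.
- The jar (side view), driver, beaker and collar were found within 5 pixels of where they started.

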